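Unlock and open the vial case on the nurse's desk

TASK

Open the larger case on the desk, the one with a metal lock slide: draw the lock slide back as far as it goes, away from the lid, then slide the lid fully open and let go. Leave the smaller case where it stands.

Things in the scene. Friction and masses are not known exactly. Their poses are not given: they have to be found in the camera images.
- case: The larger case, fixed to the desk: grey, 260 (its x) x 180 (its y) x 60 mm high. Origin: centre of its underside, z up. The white sliding lid runs along the case's x on the half at negative y, the steel lock slide along its y on the other half. Shut, the lid covers the compartment at the +x end. Both slides drag with about 2.5 N, have no spring and stay where left.
- lock_knob (a point): Upright round steel knob, 18 mm across, 69 to 113 mm above the desk, on the lock slide (flat bar, 14 mm wide, top at 69 mm), whose tip lies 20 mm across the lid's path. This point: knob axis, 95 mm above the desk. In the case's frame: x -9 mm; y 30 mm locked (starts up to 4 mm further), 65 mm drawn back to its stop in +y; the lid is free from y 50 mm on.
- lid_grip (a point): Upright white grip bar, 16 mm thick along the case's x, 50 mm wide along its y, 69 to 113 mm above the desk, in the middle of the lid (120 along x, 80 along y, 8 thick, top at 69 mm). This point: middle of the bar, 95 mm above the desk. In the case's frame: y -40 mm; x +60 mm shut, -40 mm fully open at its stop (it opens towards the case's -x).
- small_case: The smaller case, a loose bystander: grey with a white top and a small white grip bar but no lock slide, 152 x 102 x 50 mm (74 mm with its bar). Origin at the centre of its underside. Not to be moved.

How it is judged:
By the outcome, as a careful person would: the job done as asked, in the order asked, and still so for the second after the job is handed in, with the robot touching nothing.
It also fails if it takes over 45 s, if anything falls off the work surface, if the arm or the gripper's body presses on something with over 40 N, if the wrist force passes 120 N, or if a joint passes its speed limit or range.

ROBOT

A 7-joint arm with a two-finger parallel gripper is mounted at the origin on the work surface. World frame = base frame: x ahead of the robot, y to its left, z up, the work surface at z = 0. Lengths are in mm, angles in rad, forces in N, time in s.
With the tool pointing down it reaches from about 425 to 1025 mm from the base axis. Payload 9.4 kg.
Tool frame: the origin (TCP) lies between the finger pads; the fingertips stand 17 mm ahead of it and the grasp point (between the pads) lies 2 mm behind it; y points along the fingers, x is the direction in which the jaws open and shut, and the axes are right-handed (so a half turn about y gives the same grasp; the last joint's range is limited). The gripper opens to 85 mm and grips with 20 to 120 N. Pads are 22 mm wide; open, the fingers measure 114 mm over their backs; the gripper's body (76 mm by 85 mm) begins 54 mm behind the grasp point. The pads swing forward as they close: fully open they stand 13 mm farther back than shut.
Start: joints at [1.261, 0.599, -0.003, 1.599, 0.002, 0.943, -0.08], TCP at [167.251, -705.444, 248.275] pointing down, gripper open.
Joint ranges: [-2.57, 2.57], [-0.35, 1.97], [-1.29, 1.29], [0.11, 2.56], [-1.05, 4.19], [0.11, 1.86], [-2.63, 2.63]. Speed limits (rad/s): [2.22, 2.22, 3.01, 3.01, 3.14, 3.14, 3.14].

INTERFACE

Orientations are given as [roll, pitch, yaw] about the fixed x, y, z axes, in that order (R = Rz(yaw) Ry(pitch) Rx(roll)).
In Python, from rig import * gives the robot as it stands. The module is installed in compiled form; this text tells all that it offers.
- The arm moves only by the tool move_arm, never from a script. Its argument "targets" is a list of rows, each an object with "delta_pos": the shift along the tool's x, y, z in m, a list of three; "turn": the turn, a rotation vector about the tool's x, y, z in rad, a list of three; "fingers": the finger opening in m, from 0 to 0.0854. In form: [{"delta_pos": [dx, dy, dz], "turn": [wx, wy, wz], "fingers": fingers}, ...]. A call has 1 to 20 rows; each row is the pose to reach, as a shift and turn from the pose commanded when the call began, along the tool's axes at that moment; what a row does not reach only later rows make up. A row lasts 1/12 s, in which the tool goes at most 41.7 mm and 7.16 degrees, less where a joint would pass 70% of its speed; a pose out of reach is approached as far as the arm can. A call with a gripper value outside its range is refused whole. The fingers move at their own pace and stop on an object; the grip force is fixed at half the most. Time passes only in rows, so rows that repeat a pose let the fingers close. It gives the time, the measured TCP pose, the force and the opening at its end, in the units of the state.
- get_state(): the state, without advancing time (a new reading comes with each control period).
- read_camera(name): name is "scene" or "top"; returns a dict with "frame" (480x640x3 uint8, red, green, blue), "depth" (480x640 float32, mm along the optical axis (not along the pixel's ray), 0 where there is no reading), "mtx" (3x3 intrinsics, pixels), "distortion" ([k1, k2, p1, p2, k3] as OpenCV has them; the pictures are not rectified), "R" (3x3) and "t" (3): a world point X has camera coordinates R X + t. Camera axes: x right, y down, z forward; pixel columns grow to the right and rows downward; lengths in mm; the calibration is good to about 2 mm. A picture is of the moment at which its call begins.
- job_done(): hands the job in, once; it reports no verdict.
Trained networks look in the newest picture that a camera, given by its name, has taken for a name from the list of things; names that differ only in an ending like _2 or _b are one class to them, and where a whole thing is asked for, a point or a joint stands for the part that bears it (a point fixed in the world has none). Each returns a list of dicts, best first, with "score" (0 to 1); they miss things now and then, are a little off and sometimes report something else, mostly with a low value. They report only what shows in the picture. A call takes as long as a camera call.
- spot_in(camera, query): "at" ([x, y, z] in mm, in world coordinates, good to about 4 mm: the middle of the surface that is visible of it).
- place_of(camera, query): "at" ([x, y, z] in mm, in world coordinates, good to about 4 mm: a listed point, or the origin of a listed thing).
The state is a dict: "time_s": time; "q": joint angles; "dq": joint speeds; "joint_efforts": joint torques, N m; "position": TCP position; "orientation": TCP orientation; "force": force on the tool from outside, world axes, zero at the start; "ft_torque": the same for the moment, N m; "finger_gap": finger opening in mm.
Only numpy, scipy, OpenCV 4.12 (cv2) and the standard library are available. Lean on these libraries where they do the work, as an engineer would, in place of code of your own. Each camera call takes 0.05 s, during which the arm holds its last target.

## Working session

There is one attempt and no reset: what is moved stays moved. The work goes in short steps, Python scripts to look and compute and a tool call to move; the robot and the scene stay as the last step left them, time stands still between calls to the robot, and variables do not carry over. Pictures are saved under pics/ and viewed, and the job is handed in when it is done.

Besides the shell and the picture viewer there is one more tool, called by a JSON object that holds its "name" and its "arguments". move_arm: Moves the arm, as the interface text tells. Its arguments: {"type":"object","properties":{"targets":{"type":"array"}},"required":["targets"]}

```bash
mkdir -p pics; python3 - <<'E'
from rig import *
import cv2
s=get_state();print(s['time_s'],s['position'],s['orientation'],s['force'],s['finger_gap'])
for c in("scene","top"):
    r=read_camera(c);cv2.imwrite(f'pics/{c}0.png',r['frame'][:,:,::-1])
    for n in("case","lock_knob","lid_grip","small_case"):
        print(c,n,[(x['score'],[round(v) for v in x['at']]) for x in place_of(c,n)[:3]])
E
```

```text
0.0 [ 167.12912344 -705.03142804  247.41190758] [-1.57095261e+00  1.56037747e-03 -1.33794147e+00] [-0.19199912  0.44951391  0.13064936] 85.36813976639871
scene case [(0.56, [506, -144, 0])]
scene lock_knob []
scene lid_grip [(0.7, [565, -196, 99])]
scene small_case [(0.82, [549, 165, 3])]
top case [(0.79, [509, -148, -4])]
top lock_knob [(0.7, [506, -116, 95])]
top lid_grip [(0.58, [566, -192, 96])]
top small_case [(0.96, [550, 161, 2]), (0.65, [569, -193, 96])]
```

View images.

View pics/top0.png

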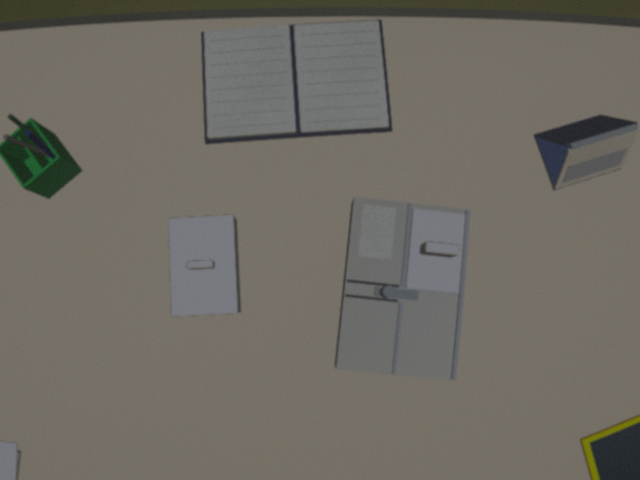

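View pics/scene0.png

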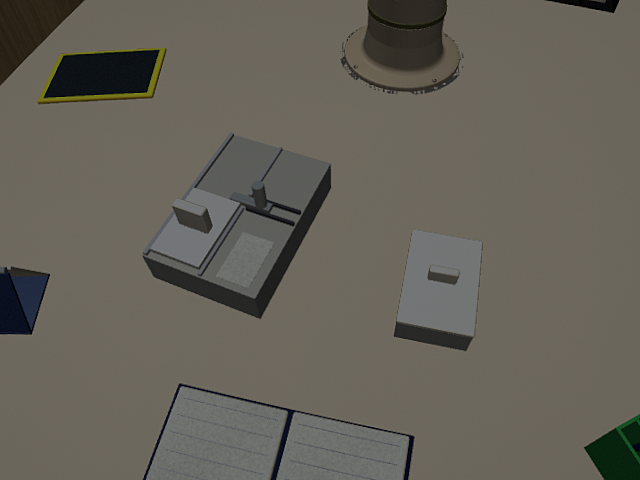

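The top view shows the case with its corners at about (352,199), (469,209), (455,378) and (337,370), the knob at (388,292), and the lid grip at (442,248). The small case is at (203,265), well clear. Next I refine yaw and positions with the depth and calibration.

```bash
cat > h.py <<'E'
from rig import *
import cv2, numpy as np
def pts(c):
    r=read_camera(c); d=r['depth']; v,u=np.mgrid[0:480,0:640]
    n=cv2.undistortPoints(np.stack([u,v],-1).reshape(-1,1,2).astype(np.float64),np.array(r['mtx']),np.array(r['distortion'])).reshape(480,640,2)
    X=np.dstack([n*d[...,None],d]); W=(X-np.array(r['t']))@np.array(r['R']); W[d==0]=np.nan
    return r,W
E
python3 - <<'E'
from h import *
for c in("top","scene"):
    r,W=pts(c)
    x,y,z=W[...,0],W[...,1],W[...,2]
    box=(abs(x-507)<190)&(abs(y+146)<150)
    P=W[box&(z>45)&(z<66)][:,:2].astype(np.float32)
    print(c,len(P),cv2.minAreaRect(P))
    cc=P.mean(0)
    H=W[box&(z>85)&(z<125)]
    for nm,c0 in(("knob",(506,-116)),("grip",(566,-193))):
        Q=H[np.hypot(H[:,0]-c0[0],H[:,1]-c0[1])<40]
        T=Q[Q[:,2]>108]
        print(nm,len(Q),len(T),T.mean(0) if len(T) else 0,T.min(0) if len(T) else 0,T.max(0) if len(T) else 0, cv2.minAreaRect(T[:,:2].astype(np.float32)) if len(T)>3 else 0)
    print(place_of(c,"lock_knob")[:1],place_of(c,"lid_grip")[:1],place_of(c,"case")[:1])
E
```

```text
top 15731 ((510.4932861328125, -145.65525817871094), (180.82838439941406, 261.67962646484375), 83.53556060791016)
knob 149 125 [ 504.55994271 -114.3609355   112.19306093] [ 496.42619543 -123.47473     108.15808936] [ 513.34818586 -106.29367626  115.43222905] ((504.90557861328125, -114.23273468017578), (16.963193893432617, 17.0181884765625), 45.566505432128906)
grip 471 381 [ 565.17185913 -190.72359399  111.82713427] [ 554.94285874 -215.18460039  108.0950338 ] [ 575.30865958 -166.31493062  116.2789299 ] ((565.310791015625, -191.2195281982422), (49.335411071777344, 16.208377838134766), 83.38571166992188)
[{'at': [503.6, -115.3, 94.1], 'score': 0.94}] [{'at': [565.4, -194.7, 98.5], 'score': 0.67}] [{'at': [510.6, -146.5, -5.3], 'score': 0.77}]
scene 12822 ((509.5233459472656, -144.4257354736328), (180.91497802734375, 262.79254150390625), 83.15833282470703)
knob 233 102 [ 506.19755311 -113.25777488  112.19775804] [ 496.62565073 -121.61978772  108.43041183] [ 513.70565016 -106.03077182  114.976676  ] ((505.1017761230469, -114.12457275390625), (17.167123794555664, 15.208812713623047), 43.25896072387695)
grip 700 359 [ 566.54837251 -190.06462788  112.20875721] [ 555.07012456 -217.10213784  108.0059714 ] [ 575.25473182 -166.57270573  114.8359101 ] ((565.4456176757812, -191.813720703125), (50.707244873046875, 16.98409652709961), 84.55408477783203)
[{'at': [502.4, -112.7, 93.7], 'score': 0.81}] [{'at': [505.7, -143.9, -0.2], 'score': 0.67}] [{'at': [506.7, -143.8, -1.2], 'score': 0.67}]
```

{"name": "move_arm", "arguments": {"targets": [{"delta_pos":[-0.01,0,0.009],"turn":[0,-0.05,0],"fingers":0.0854},{"delta_pos":[-0.03,0,0.028],"turn":[0,-0.13,0],"fingers":0.0854},{"delta_pos":[-0.058,0,0.054],"turn":[0,-0.21,0],"fingers":0.0854},{"delta_pos":[-0.086,0,0.08],"turn":[0,-0.29,0],"fingers":0.0854},{"delta_pos":[-0.114,0,0.107],"turn":[0,-0.37,0],"fingers":0.0854},{"delta_pos":[-0.142,0,0.133],"turn":[0,-0.45,0],"fingers":0.0854},{"delta_pos":[-0.17,0,0.159],"turn":[0,-0.53,0],"fingers":0.0854},{"delta_pos":[-0.198,0,0.185],"turn":[0,-0.61,0],"fingers":0.0854},{"delta_pos":[-0.226,0,0.212],"turn":[0,-0.69,0],"fingers":0.0854},{"delta_pos":[-0.254,0,0.238],"turn":[0,-0.77,0],"fingers":0.0854},{"delta_pos":[-0.282,0,0.264],"turn":[0,-0.85,0],"fingers":0.0854},{"delta_pos":[-0.31,0,0.29],"turn":[0,-0.93,0],"fingers":0.0854},{"delta_pos":[-0.338,0,0.316],"turn":[0,-1.01,0],"fingers":0.0854},{"delta_pos":[-0.366,0,0.343],"turn":[0,-1.09,0],"fingers":0.0854},{"delta_pos":[-0.394,0,0.369],"turn":[0,-1.15,0],"fingers":0.0854},{"delta_pos":[-0.422,0,0.395],"turn":[0,-1.19,0],"fingers":0.0854},{"delta_pos":[-0.45,0,0.421],"turn":[0,-1.21,0],"fingers":0.0854},{"delta_pos":[-0.475,0,0.444],"turn":[0,-1.22,0],"fingers":0.0854},{"delta_pos":[-0.49,0,0.458],"turn":[0,-1.224,0],"fingers":0.0854},{"delta_pos":[-0.497,0,0.465],"turn":[0,-1.224,0],"fingers":0.0854}]}}

```text
time_s: 2.57
position: [506.7, -111.3, 248.6]
orientation: [-1.57, -0.001, -0.11]
force: [0.2, -0.5, -0.2]
finger_gap: 85.2
```

{"name": "move_arm", "arguments": {"targets": [{"delta_pos":[-0.001,0.015,-0.003],"turn":[0,0,0],"fingers":0.06},{"delta_pos":[-0.001,0.035,-0.003],"turn":[0,0,0],"fingers":0.06},{"delta_pos":[-0.001,0.055,-0.003],"turn":[0,0,0],"fingers":0.06},{"delta_pos":[-0.001,0.075,-0.003],"turn":[0,0,0],"fingers":0.06},{"delta_pos":[-0.001,0.095,-0.003],"turn":[0,0,0],"fingers":0.06},{"delta_pos":[-0.001,0.11,-0.003],"turn":[0,0,0],"fingers":0.06},{"delta_pos":[-0.001,0.122,-0.003],"turn":[0,0,0],"fingers":0.06},{"delta_pos":[-0.001,0.133,-0.003],"turn":[0,0,0],"fingers":0.06},{"delta_pos":[-0.001,0.143,-0.003],"turn":[0,0,0],"fingers":0.06},{"delta_pos":[-0.001,0.15,-0.003],"turn":[0,0,0],"fingers":0.06},{"delta_pos":[-0.001,0.152,-0.003],"turn":[0,0,0],"fingers":0.06},{"delta_pos":[-0.001,0.152,-0.003],"turn":[0,0,0],"fingers":0.06}]}}

```text
time_s: 3.57
position: [503.5, -117.7, 95.9]
orientation: [-1.571, 0.001, -0.114]
force: [0.7, 0.3, 0.6]
finger_gap: 59.9
```

```bash
python3 - <<'E'
from rig import *
import cv2
for c in("scene","top"):
    r=read_camera(c);f=r['frame'][:,:,::-1]
    cv2.imwrite(f'pics/{c}1.png',cv2.resize(f[100:350,100:400] if c=='scene' else f[150:400,300:500],None,fx=2,fy=2))
s=get_state();print(s['position'],s['force'],s['finger_gap'])
E
```

```text
[ 503.85053049 -117.56827513   96.60527153] [ 0.2758169  -0.66120682  0.33279255] 59.96463506691269
```

View pics/scene1.png

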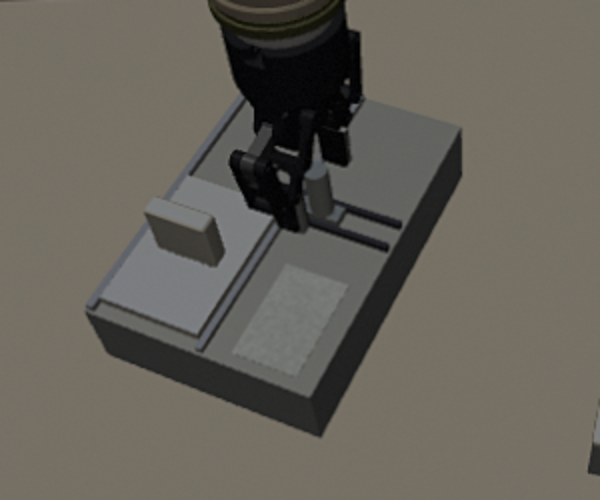

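The knob stands between the jaws, at about (317,185) in the crop. I'll centre the jaws on it by 3 mm and close.

{"name": "move_arm", "arguments": {"targets": [{"delta_pos":[0.001,0,0.003],"turn":[0,0,0],"fingers":0.06},{"delta_pos":[0.001,0,0.003],"turn":[0,0,0],"fingers":0.03},{"delta_pos":[0.001,0,0.003],"turn":[0,0,0],"fingers":0.016},{"delta_pos":[0.001,0,0.003],"turn":[0,0,0],"fingers":0.01},{"delta_pos":[0.001,0,0.003],"turn":[0,0,0],"fingers":0.01},{"delta_pos":[0.001,0,0.003],"turn":[0,0,0],"fingers":0.01},{"delta_pos":[0.001,0,0.003],"turn":[0,0,0],"fingers":0.01},{"delta_pos":[0.001,0,0.003],"turn":[0,0,0],"fingers":0.01}]}}

```text
time_s: 4.33
position: [504.7, -114.6, 96.7]
orientation: [-1.571, 0.0, -0.114]
force: [-2.6, 0.5, 6.8]
finger_gap: 16.4
```

{"name": "move_arm", "arguments": {"targets": [{"delta_pos":[0,0,0.002],"turn":[0,0,0],"fingers":0.01},{"delta_pos":[0,0,0.005],"turn":[0,0,0],"fingers":0.01},{"delta_pos":[0,0,0.009],"turn":[0,0,0],"fingers":0.01},{"delta_pos":[0,0,0.013],"turn":[0,0,0],"fingers":0.01},{"delta_pos":[0,0,0.017],"turn":[0,0,0],"fingers":0.01},{"delta_pos":[0,0,0.021],"turn":[0,0,0],"fingers":0.01},{"delta_pos":[0,0,0.025],"turn":[0,0,0],"fingers":0.01},{"delta_pos":[0,0,0.028],"turn":[0,0,0],"fingers":0.01},{"delta_pos":[0,0,0.03],"turn":[0,0,0],"fingers":0.01},{"delta_pos":[0,0,0.032],"turn":[0,0,0],"fingers":0.01},{"delta_pos":[0,0,0.032],"turn":[0,0,0],"fingers":0.01}]}}

```text
time_s: 5.25
position: [508.4, -83.0, 96.7]
orientation: [-1.572, 0.0, -0.114]
force: [-1.9, -0.7, 6.2]
finger_gap: 16.7
```

{"name": "move_arm", "arguments": {"targets": [{"delta_pos":[0,0,0.001],"turn":[0,0,0],"fingers":0.01},{"delta_pos":[0,0,0.002],"turn":[0,0,0],"fingers":0.01},{"delta_pos":[0,0,0.003],"turn":[0,0,0],"fingers":0.01},{"delta_pos":[0,0,0.004],"turn":[0,0,0],"fingers":0.01},{"delta_pos":[0,0,0.005],"turn":[0,0,0],"fingers":0.01},{"delta_pos":[0,0,0.005],"turn":[0,0,0],"fingers":0.01}]}}

```text
time_s: 5.75
position: [508.8, -79.8, 96.7]
orientation: [-1.573, 0.001, -0.116]
force: [-1.5, -7.0, 7.0]
finger_gap: 16.7
```

{"name": "move_arm", "arguments": {"targets": [{"delta_pos":[0,0,0.001],"turn":[0,0,0],"fingers":0.01},{"delta_pos":[0,0,0.002],"turn":[0,0,0],"fingers":0.01},{"delta_pos":[0,0,0.002],"turn":[0,0,0],"fingers":0.01}]}}

```text
time_s: 6.0
position: [508.8, -79.6, 96.7]
orientation: [-1.575, 0.001, -0.117]
force: [-1.6, -14.1, 6.4]
finger_gap: 16.6
```

{"name": "move_arm", "arguments": {"targets": [{"delta_pos":[0,0,0],"turn":[0,0,0],"fingers":0.06},{"delta_pos":[0,0,0],"turn":[0,0,0],"fingers":0.06},{"delta_pos":[0,0,0],"turn":[0,0,0],"fingers":0.06},{"delta_pos":[0,0,0],"turn":[0,0,0],"fingers":0.06},{"delta_pos":[0,0,0],"turn":[0,0,0],"fingers":0.06},{"delta_pos":[0,-0.01,0],"turn":[0,0,0],"fingers":0.06},{"delta_pos":[0,-0.03,0],"turn":[0,0,0],"fingers":0.06},{"delta_pos":[0,-0.05,0],"turn":[0,0,0],"fingers":0.06},{"delta_pos":[0,-0.07,0],"turn":[0,0,0],"fingers":0.06},{"delta_pos":[0,-0.08,0],"turn":[0,0,0],"fingers":0.06},{"delta_pos":[0,-0.08,0],"turn":[0,0,0],"fingers":0.06}]}}

```text
time_s: 6.92
position: [510.5, -75.9, 178.6]
orientation: [-1.571, -0.004, -0.114]
force: [0.0, 0.2, -0.4]
finger_gap: 60.0
```

```bash
python3 - <<'E'
from h import *
s=get_state();print(s['position'],s['orientation'],s['force'],s['finger_gap'])
for c in("scene","top"):
    r,W=pts(c);f=r['frame'][:,:,::-1]
    cv2.imwrite(f'pics/{c}2.png',cv2.resize(f[100:350,100:400] if c=='scene' else f[150:400,300:500],None,fx=2,fy=2))
    print(place_of(c,"lock_knob")[:1],place_of(c,"lid_grip")[:1])
    for c0 in((509,-80),(565,-192)):
        m=(np.hypot(W[...,0]-c0[0],W[...,1]-c0[1])<35)&(W[...,2]>107)&(W[...,2]<117)
        T=W[m]; print(len(T),cv2.minAreaRect(T[:,:2].astype(np.float32)) if len(T)>3 else 0)
E
```

```text
[510.49510752 -75.90087376 178.62749129] [-1.57079631 -0.00393606 -0.11426964] [ 0.02766223  0.23118434 -0.39194197] 59.97304581449293
[{'at': [509.3, -82.9, 92.9], 'score': 0.8}] []
122 ((509.81011962890625, -79.5282211303711), (18.89820671081543, 16.65691375732422), 41.69022750854492)
383 ((565.3629150390625, -190.71240234375), (49.92678451538086, 17.178916931152344), 82.42376708984375)
[] []
0 0
0 0
```

View pics/scene2.png

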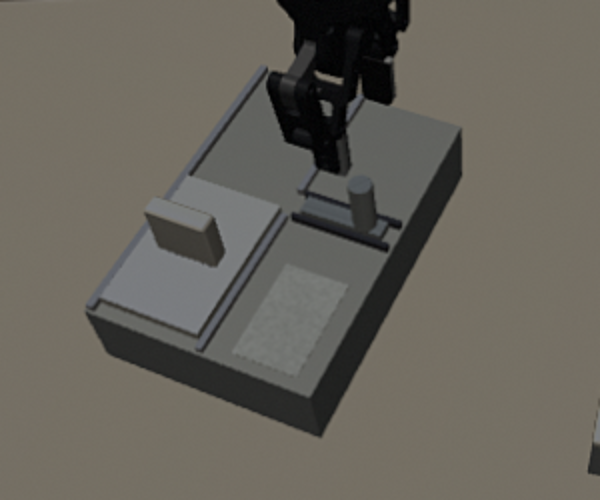

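The knob is drawn back to its stop at crop (362,205), which measures y of about 65 in the case's frame, and the lid path is clear. Next is the lid grip.

{"name": "move_arm", "arguments": {"targets": [{"delta_pos":[0.01,0,-0.016],"turn":[0,0,0],"fingers":0.06},{"delta_pos":[0.025,0,-0.04],"turn":[0,0,0],"fingers":0.06},{"delta_pos":[0.04,0,-0.064],"turn":[0,0,0],"fingers":0.06},{"delta_pos":[0.055,0,-0.088],"turn":[0,0,0],"fingers":0.06},{"delta_pos":[0.065,0,-0.104],"turn":[0,0,0],"fingers":0.06},{"delta_pos":[0.068,0,-0.108],"turn":[0,0,0],"fingers":0.06},{"delta_pos":[0.068,0,-0.108],"turn":[0,0,0],"fingers":0.06},{"delta_pos":[0.068,0.015,-0.108],"turn":[0,0,0],"fingers":0.06},{"delta_pos":[0.068,0.03,-0.108],"turn":[0,0,0],"fingers":0.06},{"delta_pos":[0.068,0.045,-0.108],"turn":[0,0,0],"fingers":0.06},{"delta_pos":[0.068,0.058,-0.108],"turn":[0,0,0],"fingers":0.06},{"delta_pos":[0.068,0.069,-0.108],"turn":[0,0,0],"fingers":0.06},{"delta_pos":[0.068,0.077,-0.108],"turn":[0,0,0],"fingers":0.06},{"delta_pos":[0.068,0.081,-0.108],"turn":[0,0,0],"fingers":0.06},{"delta_pos":[0.068,0.081,-0.108],"turn":[0,0,0],"fingers":0.06},{"delta_pos":[0.068,0.081,-0.108],"turn":[0,0,0],"fingers":0.06}]}}

```text
time_s: 8.55
position: [564.8, -190.5, 95.4]
orientation: [-1.571, 0.0, -0.114]
force: [0.4, 0.3, -0.7]
finger_gap: 59.7
```

{"name": "move_arm", "arguments": {"targets": [{"delta_pos":[0,-0.001,0],"turn":[0,0,0],"fingers":0.04},{"delta_pos":[0,-0.001,0],"turn":[0,0,0],"fingers":0.025},{"delta_pos":[0,-0.001,0],"turn":[0,0,0],"fingers":0.01},{"delta_pos":[0,-0.001,0],"turn":[0,0,0],"fingers":0.01},{"delta_pos":[0,-0.001,0],"turn":[0,0,0],"fingers":0.01},{"delta_pos":[0,-0.001,0],"turn":[0,0,0],"fingers":0.01},{"delta_pos":[0,-0.001,0],"turn":[0,0,0],"fingers":0.01}]}}

```text
time_s: 9.13
position: [565.0, -191.0, 96.9]
orientation: [-1.571, -0.001, -0.114]
force: [-0.4, -0.6, 7.0]
finger_gap: 15.0
```

Gripped, with a 15 mm gap. Now I slide it 90 mm toward -x.

{"name": "move_arm", "arguments": {"targets": [{"delta_pos":[-0.002,0,0],"turn":[0,0,0],"fingers":0.01},{"delta_pos":[-0.005,0,0],"turn":[0,0,0],"fingers":0.01},{"delta_pos":[-0.01,0,0],"turn":[0,0,0],"fingers":0.01},{"delta_pos":[-0.016,0,0],"turn":[0,0,0],"fingers":0.01},{"delta_pos":[-0.022,0,0],"turn":[0,0,0],"fingers":0.01},{"delta_pos":[-0.028,0,0],"turn":[0,0,0],"fingers":0.01},{"delta_pos":[-0.034,0,0],"turn":[0,0,0],"fingers":0.01},{"delta_pos":[-0.04,0,0],"turn":[0,0,0],"fingers":0.01},{"delta_pos":[-0.046,0,0],"turn":[0,0,0],"fingers":0.01},{"delta_pos":[-0.052,0,0],"turn":[0,0,0],"fingers":0.01},{"delta_pos":[-0.058,0,0],"turn":[0,0,0],"fingers":0.01},{"delta_pos":[-0.064,0,0],"turn":[0,0,0],"fingers":0.01},{"delta_pos":[-0.07,0,0],"turn":[0,0,0],"fingers":0.01},{"delta_pos":[-0.076,0,0],"turn":[0,0,0],"fingers":0.01},{"delta_pos":[-0.082,0,0],"turn":[0,0,0],"fingers":0.01},{"delta_pos":[-0.087,0,0],"turn":[0,0,0],"fingers":0.01},{"delta_pos":[-0.091,0,0],"turn":[0,0,0],"fingers":0.01},{"delta_pos":[-0.094,0,0],"turn":[0,0,0],"fingers":0.01},{"delta_pos":[-0.095,0,0],"turn":[0,0,0],"fingers":0.01},{"delta_pos":[-0.095,0,0],"turn":[0,0,0],"fingers":0.01}]}}

```text
time_s: 10.8
position: [470.7, -180.2, 96.8]
orientation: [-1.571, -0.002, -0.114]
force: [1.2, -0.2, 8.0]
finger_gap: 15.2
```

{"name": "move_arm", "arguments": {"targets": [{"delta_pos":[-0.001,0,0],"turn":[0,0,0],"fingers":0.01},{"delta_pos":[-0.002,0,0],"turn":[0,0,0],"fingers":0.01},{"delta_pos":[-0.003,0,0],"turn":[0,0,0],"fingers":0.01},{"delta_pos":[-0.004,0,0],"turn":[0,0,0],"fingers":0.01},{"delta_pos":[-0.005,0,0],"turn":[0,0,0],"fingers":0.01},{"delta_pos":[-0.006,0,0],"turn":[0,0,0],"fingers":0.01},{"delta_pos":[-0.007,0,0],"turn":[0,0,0],"fingers":0.01},{"delta_pos":[-0.007,0,0],"turn":[0,0,0],"fingers":0.01}]}}

```text
time_s: 11.47
position: [465.8, -179.6, 96.9]
orientation: [-1.571, -0.005, -0.114]
force: [6.6, -2.2, 2.1]
finger_gap: 15.4
```

{"name": "move_arm", "arguments": {"targets": [{"delta_pos":[-0.001,0,0],"turn":[0,0,0],"fingers":0.01},{"delta_pos":[-0.002,0,0],"turn":[0,0,0],"fingers":0.01},{"delta_pos":[-0.002,0,0],"turn":[0,0,0],"fingers":0.01}]}}

```text
time_s: 11.72
position: [465.7, -179.5, 96.9]
orientation: [-1.57, -0.008, -0.114]
force: [11.4, -2.8, -3.2]
finger_gap: 15.0
```

At the stop: the force rises and there is no motion. Now release and lift.

{"name": "move_arm", "arguments": {"targets": [{"delta_pos":[0,0,0],"turn":[0,0,0],"fingers":0.06},{"delta_pos":[0,0,0],"turn":[0,0,0],"fingers":0.06},{"delta_pos":[0,0,0],"turn":[0,0,0],"fingers":0.06},{"delta_pos":[0,0,0],"turn":[0,0,0],"fingers":0.06},{"delta_pos":[0,0,0],"turn":[0,0,0],"fingers":0.06},{"delta_pos":[0,-0.01,0],"turn":[0,0,0],"fingers":0.06},{"delta_pos":[0,-0.03,0],"turn":[0,0,0],"fingers":0.06},{"delta_pos":[0,-0.055,0],"turn":[0,0,0],"fingers":0.06},{"delta_pos":[0,-0.08,0],"turn":[0,0,0],"fingers":0.06},{"delta_pos":[0,-0.105,0],"turn":[0,0,0],"fingers":0.06},{"delta_pos":[0.01,-0.12,-0.02],"turn":[0,0,0],"fingers":0.06},{"delta_pos":[0.03,-0.12,-0.05],"turn":[0,0,0],"fingers":0.06},{"delta_pos":[0.04,-0.12,-0.08],"turn":[0,0,0],"fingers":0.06},{"delta_pos":[0.05,-0.12,-0.11],"turn":[0,0,0],"fingers":0.06},{"delta_pos":[0.05,-0.12,-0.14],"turn":[0,0,0],"fingers":0.06},{"delta_pos":[0.05,-0.12,-0.17],"turn":[0,0,0],"fingers":0.06},{"delta_pos":[0.05,-0.12,-0.2],"turn":[0,0,0],"fingers":0.06},{"delta_pos":[0.05,-0.12,-0.22],"turn":[0,0,0],"fingers":0.06},{"delta_pos":[0.05,-0.12,-0.22],"turn":[0,0,0],"fingers":0.06}]}}

```text
time_s: 13.3
position: [483.8, -408.5, 215.5]
orientation: [-1.573, 0.001, -0.12]
force: [-0.5, 0.6, 0.4]
finger_gap: 60.3
```

```bash
python3 - <<'E'
from h import *
s=get_state();print(s['time_s'],s['position'],s['force'],s['finger_gap'])
for c in("scene","top"):
    r,W=pts(c);f=r['frame'][:,:,::-1]
    cv2.imwrite(f'pics/{c}3.png',f)
    print([place_of(c,n)[:1] for n in("lock_knob","lid_grip","small_case")])
    for c0 in((509,-80),(466,-180)):
        m=(np.hypot(W[...,0]-c0[0],W[...,1]-c0[1])<35)&(W[...,2]>107)&(W[...,2]<117)
        T=W[m]; print(len(T),cv2.minAreaRect(T[:,:2].astype(np.float32)) if len(T)>3 else 0)
E
```

```text
13.3 [ 483.81436842 -408.49991898  215.51885538] [-0.50257372  0.55397226  0.43410574] 60.29379999204126
[[{'at': [506.8, -81.4, 92.0], 'score': 0.82}], [{'at': [461.9, -183.2, 100.9], 'score': 0.67}], [{'at': [547.0, 163.0, 1.3], 'score': 0.8}]]
127 ((509.6239318847656, -79.832275390625), (17.54362678527832, 16.600948333740234), 71.04122924804688)
332 ((465.7932434082031, -179.95892333984375), (50.71864318847656, 17.85576820373535), 83.55520629882812)
[[{'at': [511.1, -82.0, 96.6], 'score': 0.9}], [{'at': [465.7, -180.0, 97.7], 'score': 0.77}], [{'at': [547.1, 161.9, 1.3], 'score': 0.86}]]
128 ((508.6513671875, -79.82746124267578), (15.44861888885498, 17.23264503479004), 0.13006117939949036)
401 ((466.50372314453125, -180.3415985107422), (50.429569244384766, 16.269075393676758), 82.70329284667969)
```

View pics/scene3.png

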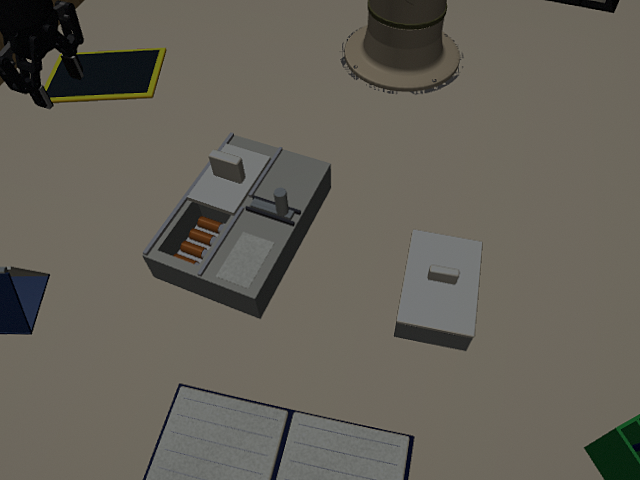

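The picture shows the lid fully back, with its grip at (227,167) and the open compartment at (190,235). The knob is drawn back at (281,200), and the small case is unmoved at (440,290). The gripper is clear of everything.

```bash
python3 -c "
from rig import *
print(job_done())"
```

```text
the job is handed in; nothing more can be done
None
```

The larger case is open. I drew the lock slide back to its stop first, then slid the lid to its stop, let go and moved the arm clear. I handed the job in at about 13.5 s.

- **Lock knob:** it stands at about (509, -80) mm, which is y of about 65 mm in the case's frame and matches the stop. When I pulled further, the force rose to about 14 N with no more travel.
- **Lid grip:** it stands at about (466, -180) mm, which is x of about -40 mm in the case's frame and matches fully open. The force there rose to about 11 N with no more travel.
- **Small case:** I never approached it. It looks unmoved in the final picture, and its measured position agrees with the first reading to within about 3 mm.
- **Disagreements:** in a few pictures the networks missed the knob or the lid grip, or mistook one thing for another. I relied on the depth measurements there, and both cameras agreed to within about 1 mm in the final check.

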